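# Clamp a laboratory handpiece in its V-block

### The job

Get the handpiece ready for service: lift it out of its white box by the middle, lay it on the ribbed mat and let go, then take it again near one end and lay it in the groove of the V-block so that the middle of its body sits over the block. With the handpiece lying there and let go, swing the open strap over and press it down until it bears on the handpiece. Never drop the handpiece, and leave the jar, the bowl and the spatula where they are.

Things in the scene. Friction and masses are not known exactly. Their poses are not given: they have to be found in the camera images.
- handpiece_center (a point): Middle of the cylindrical body of the loose motor handpiece, on its axis. Bare aluminium cylinder, diameter 30 mm, 160 mm long (80 mm either way along x), about 0.16 kg, with thin black rings. A narrow steel nose (24 tapering to 12 mm) stands out 25 mm more at the +x end; flat tail at -x. x: along its axis to the nose; it may be rolled about x. Starts in the white box.
- handpiece: The same handpiece; origin and axes are those of handpiece_center.
- case: White open box, fixed: x -92 to +118 mm, 44 mm wide (y), 44 mm high, walls and floor 4 mm, inner width 36 mm. Origin on its underside, below the middle of the handpiece's body (within 5 mm). Long walls cut away from x -32 to +32 mm down to z 7 mm: fingers closing along y can take the handpiece only there. The handpiece lies along x, axis at z 19 mm.
- mat: Grey mat with dark rubber ribs, fixed, 210 (x) by 112 (y) by 4 mm. Origin at the centre of its underside. Six ribs 4 mm wide and 5 mm high (tops at z 9 mm) run along x at y = -50, -30, -10, 10, 30, 50 mm. A handpiece laid along x on two neighbouring ribs (such as at y = 0) does not roll; its axis is then at z 22 mm.
- vblock: Dark steel V-block, fixed: 56 mm long (x), 90 wide (y), 50 high, on a base plate 84 by 120 by 6 mm. Origin at its underside below the groove's middle. 90 degree groove along x in its top: bottom at z 20 mm, 60 mm wide at the top. A handpiece lying in it has its axis at y = 0, z = 41 mm and overhangs both ends. Two hinge ears on the +y shoulder reach z 68 mm.
- strap (a joint): Angle (rad) of the aluminium strap, 22 mm wide (x), 8 thick, reaching 96 mm from its hinge, which runs along the V-block's x at x = 0, y = +42, z = 60 mm. 0: level across the groove to -y, bearing on the handpiece (strap's top at z 64 mm); pi/2: upright; more: leaning out to +y. Starts at 1.85 to 2.2 (stop 2.3). Stiff: it stays where left; about 1 N at its end moves it.
- strap_tip (a point): Middle of the strap's rounded free end (11 mm radius), 85 mm from the hinge, half-way through its thickness; it moves with the strap.
- jar: Bystander: amber glass jar with a white cap, 68 mm in diameter, 60 mm high, origin under its centre. Loose.
- bowl: Bystander: white bowl, 110 mm across, 55 mm high, origin under its centre. Loose.
- spatula: Bystander: spatula with a wooden handle, 170 mm long, lying on the bench. Loose.
Not all that is in view belongs to the job. There is more than one size of the mat; the job needs the largest. Leave any blue or green look-alike of the handpiece alone.

How it is judged:
By the outcome, as a careful person would: the job done as asked, in the order asked, and still so for the second after the job is handed in, with the robot touching nothing.
It also fails if it takes over 72 s, if anything falls off the work surface, if the arm or the gripper's body presses on something with over 40 N, if the wrist force passes 120 N, or if a joint passes its speed limit or range.

### The arm

A 6-joint arm with a two-finger parallel gripper is mounted at the origin on the work surface. World frame = base frame: x ahead of the robot, y to its left, z up, the work surface at z = 0. Lengths are in mm, angles in rad, forces in N, time in s.
With the tool pointing down it reaches from about 300 to 775 mm from the base axis. Payload 14.6 kg.
Tool frame: the origin (TCP) lies at the very end of the fingers, on their centre line; the grasp point (between the pads) lies 19 mm behind it; z points along the fingers, y is the line along which they close (so a half turn about z gives the same grasp; the last joint's range is limited). The gripper opens to 94 mm and grips with 3 to 60 N. Pads are 16 mm wide; open, the fingers measure 119 mm over their backs; the gripper's body (75 mm by 177 mm) begins 78 mm behind the grasp point.
Start: joints at [1.164, 0.3, 1.521, -0, 1.321, -0.067], TCP at [183.311, 518.542, 205.446] pointing down, gripper open.
Joint ranges: [-3.03, 3.03], [-0.79, 2.21], [0.23, 2.52], [-1.04, 4.18], [0, 3.07], [-2.55, 2.55]. Speed limits (rad/s): [2.22, 2.22, 2.57, 3.14, 3.14, 3.14].

### API

Orientations are given as [roll, pitch, yaw] about the fixed x, y, z axes, in that order (R = Rz(yaw) Ry(pitch) Rx(roll)).
In Python, from cell import read_state, viewer, manip, models gives the robot as it stands.
- The arm moves only by the tool carry_out, never from a script. Its argument "deltas" is a list of rows, each an object with "dp": the shift along the tool's x, y, z in mm, a list of three; "roll": the turn about the tool's z in degrees; "gripper": the opening, from -1 (shut) to 1 (fully open), so that 0 is half open. In form: [{"dp": [tx, ty, tz], "roll": roll, "gripper": gripper}, ...]. A call has 1 to 12 rows; each row is the pose to reach, as a shift and turn from the pose commanded when the call began, along the tool's axes at that moment; what a row does not reach only later rows make up. A row lasts 1/12 s, in which the tool goes at most 41.7 mm and 7.16 degrees, less where a joint would pass 70% of its speed; a pose out of reach is approached as far as the arm can. A call with a gripper value outside its range is refused whole. The fingers move at their own pace and stop on an object; "newtons" is the grip in N (left out, the last holds). Time passes only in rows, so rows that repeat a pose let the fingers close. It gives the time, the measured TCP pose, the force, the opening and the grip force at its end, in the units of the state.
- read_state(): the state, without advancing time (a new reading comes with each control period).
- viewer.camera(name): name is "scene" or "side" or "wrist"; returns the picture (420x560x3 uint8, red, green, blue); there is no depth.
- viewer.camera_params(name): a dict with "fovy" (degrees; the focal length in pixels is half the picture's height over the tangent of half this angle, whatever the lens; pixels are square), "cx", "cy" (the principal point, pixels), "k1" (the pictures are not rectified: a ray, as slopes to the right and down, at radius r is drawn at 1 + k1 r^2 times it, then the intrinsics apply), "eye" and "attitude" of the camera in the world; the wrist camera has in their place "T_tool_cam" (4x4, takes a point from camera to tool coordinates, whose origin is the TCP and whose axes are the flange's). Camera axes: x right, y up, looking along -z (the intrinsics and any distortion apply to the point x, -y, -z); pixel columns grow to the right and rows downward; lengths in mm; the calibration is good to about 2 mm. A picture is of the moment at which its call begins: read the wrist's pose just before it. camera_params takes no time and is no camera call.
- manip.sign_off(): hands the job in; it is judged then, once.
Trained networks look in the newest picture that a camera, given by its name, has taken for a name from the list of things; names that differ only in an ending like _2 or _b are one class to them, and where a whole thing is asked for, a point or a joint stands for the part that bears it (a point fixed in the world has none). Each returns a list of dicts, best first, with "p" (0 to 1); they miss things now and then, are a little off and sometimes report something else, mostly with a low value. They report only what shows in the picture. A call takes as long as a camera call. They do not tell look-alikes from the thing itself.
- models.cut_out(camera, label): "region" (420x560 bool, what is visible of it) and "box" ([left, top, right, bottom] in pixels, round what is visible of it).
The state is a dict: "clock": time; "joints": joint angles; "qd": joint speeds; "effort": joint torques, N m; "eef_pos": TCP position; "eef_rot": TCP orientation; "wrist_force": force on the tool from outside, world axes, zero at the start; "moment": the same for the moment, N m; "finger_gap": finger opening in mm; "finger_force": force on a finger pad.
Only numpy, scipy, OpenCV 4.12 (cv2) and the standard library are available. Lean on these libraries where they do the work, as an engineer would, in place of code of your own. Each camera call takes 0.05 s, during which the arm holds its last target. There are 200 camera calls.

## Working session

There is one attempt and no reset: what is moved stays moved. The work goes in short steps, Python scripts to look and compute and a tool call to move; the robot and the scene stay as the last step left them, time stands still between calls to the robot, and variables do not carry over. Pictures are saved under pics/ and viewed, at most 12 in all, crops included, and the job is handed in when it is done.

Besides the shell and the picture viewer there is one more tool, called after "Call:" as a command line: name --argument value ..., lists and objects as JSON in quotes. carry_out: Moves the arm, as the interface text tells. Its arguments: {"type":"object","properties":{"deltas":{"type":"array"},"newtons":{"type":"number"}},"required":["deltas"]}

```bash
mkdir -p pics; python3 - <<'E'
from cell import read_state, viewer, models
import cv2
s=read_state(); print({k:(v if not hasattr(v,'round') else v) for k,v in s.items()})
for n in ['scene','side']:
    im=viewer.camera(n); cv2.imwrite(f'pics/{n}0.png',im[...,::-1]); print(n,viewer.camera_params(n))
    for l in ['handpiece','case','mat','vblock','strap','jar','bowl','spatula']:
        print(l,[(round(float(d['p']),2),[int(b) for b in d['box']]) for d in models.cut_out(n,l)])
print(viewer.camera_params('wrist'))
E
```

```text
{'clock': 0.0, 'joints': array([ 1.16442257e+00,  3.00470927e-01,  1.52156635e+00,  4.05247161e-05,
        1.32069008e+00, -6.65865535e-02]), 'qd': array([ 0.00199427,  0.00096259,  0.00121018, -0.00114675,  0.00073383,
       -0.00093359]), 'effort': array([ 6.75143256e-04, -5.31804836e+01, -3.52735126e+01,  7.08563067e-02,
        2.44116521e-02, -6.48323976e-05]), 'eef_pos': array([183.19284942, 518.32567096, 204.89265633]), 'eef_rot': array([-3.14046309e+00, -1.14664993e-04,  2.80179533e+00]), 'wrist_force': array([-1.20719321, -0.15111206,  0.22388767]), 'moment': array([-0.04455703, -0.02023874, -0.01263507]), 'finger_force': 0.0, 'finger_gap': 94.11976729278489}
scene {'fovy': 54.49564640710946, 'cx': 276.2738496095465, 'cy': 214.34962971796944, 'k1': -0.03488777636122699, 'eye': array([1248.96917372, -499.06253498,  832.39146514]), 'attitude': array([ 0.82618876, -0.02089059,  1.0687499 ])}
handpiece [(0.7, [351, 144, 380, 176])]
case [(0.61, [286, 194, 345, 249])]
mat [(0.96, [102, 224, 139, 266]), (0.81, [173, 230, 241, 292]), (0.77, [120, 280, 161, 344]), (0.32, [390, 157
[... 641 characters left out ...]
[281, 338, 377, 412])]
vblock [(0.84, [200, 119, 251, 175])]
strap [(0.79, [202, 122, 223, 148])]
jar [(0.77, [330, 192, 354, 224])]
bowl [(0.96, [265, 148, 300, 175])]
spatula [(0.82, [140, 197, 198, 223]), (0.53, [281, 244, 375, 312])]
{'fovy': 60.83315219410288, 'cx': 281.6189751840116, 'cy': 215.22131288475975, 'k1': 0.009768489990180393, 'T_tool_cam': array([[ 9.61011960e-05,  9.62983310e-01,  2.69561006e-01,
         7.95955076e+01],
       [ 9.99999833e-01,  6.10249803e-05, -5.74516395e-04,
        -5.35333381e-02],
       [-5.69699655e-04,  2.69561016e-01, -9.62983143e-01,
        -1.78093136e+02],
       [ 0.00000000e+00,  0.00000000e+00,  0.00000000e+00,
         1.00000000e+00]])}
```

View pics/scene0.png

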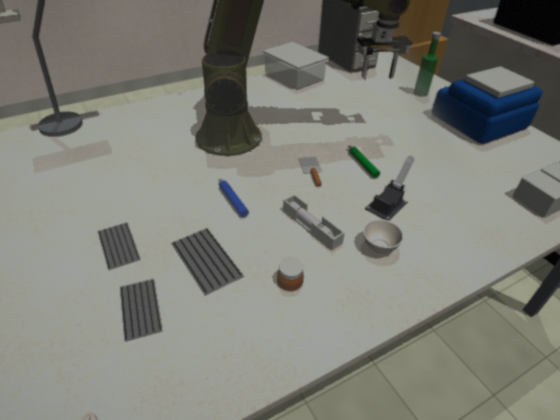

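View pics/side0.png

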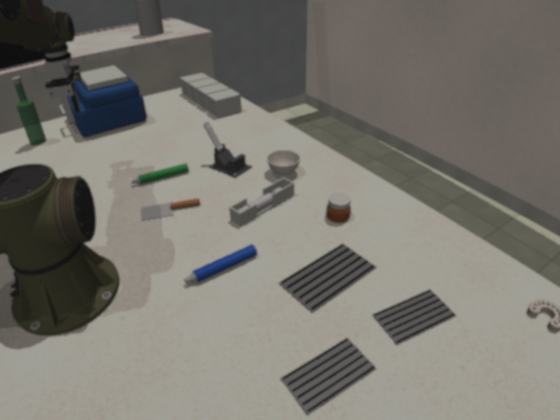

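The scene picture shows the case at about (313,222), the largest mat at (207,261), and the V-block at (388,203) with the strap leaning away. The side picture shows the same items, with the blue and green look-alikes separate from them.

```bash
cat > h.py <<'E'
import numpy as np, cv2
from scipy.spatial.transform import Rotation as Rn
from cell import read_state, viewer, models
def cam(name, st=None):
    p=viewer.camera_params(name); f=210/np.tan(np.radians(p['fovy'])/2)
    if name=='wrist':
        st=st or read_state(); T=np.eye(4); T[:3,:3]=Rn.from_euler('xyz',st['eef_rot']).as_matrix(); T[:3,3]=st['eef_pos']
        T=T@np.array(p['T_tool_cam'])
    else:
        T=np.eye(4); T[:3,:3]=Rn.from_euler('xyz',p['attitude']).as_matrix(); T[:3,3]=p['eye']
    return dict(T=T,f=f,c=np.array([p['cx'],p['cy']]),k=p['k1'])
def proj(c,P):
    q=(np.atleast_2d(P)-c['T'][:3,3])@c['T'][:3,:3]
    s=np.stack([q[:,0],-q[:,1]],1)/-q[:,2:3]; r2=(s**2).sum(1,keepdims=True)
    return s*(1+c['k']*r2)*c['f']+c['c']
def back(c,uv,z):
    d=(np.atleast_2d(uv)-c['c'])/c['f']; s=d.copy()
    for _ in range(10): s=d/(1+c['k']*(s**2).sum(1,keepdims=True))
    r=np.stack([s[:,0],-s[:,1],-np.ones(len(s))],1)@c['T'][:3,:3].T
    o=c['T'][:3,3]; return o+r*((z-o[2])/r[:,2])[:,None]
def pts(m): 
    v,u=np.nonzero(m); return np.stack([u,v],1).astype(float)
E
python3 - <<'E'
from h import *
Z=dict(mat=5,case=25,vblock=25,handpiece=19,jar=30,bowl=27,spatula=5,strap=90)
for n in ['scene','side']:
    c=cam(n); viewer.camera(n)
    for l,z in Z.items():
        for d in models.cut_out(n,l):
            P=back(c,pts(d['region']),z)[:,:2].astype(np.float32)
            (cx,cy),(w,h),a=cv2.minAreaRect(P)
            print(n,l,round(float(d['p']),2),np.round([cx,cy,w,h,a]),P.mean(0).round())
E
```

```text
scene mat 0.91 [ 608. -500.   84.  161.   80.] [ 613. -502.]
scene mat 0.57 [ 537. -303.  214.  113.    5.] [ 543. -303.]
scene mat 0.57 [ 378. -498.   85.  160.   88.] [ 382. -499.]
scene mat 0.4 [476. 447.  28. 200.  33.] [478. 443.]
scene case 0.89 [557.  15. 236.  80.  11.] [569.  12.]
scene vblock 0.79 [553. 360.  91. 362.  26.] [574. 302.]
scene handpiece 0.96 [ 349. -141.   33.  196.   90.] [ 355. -141.]
scene handpiece 0.9 [546.  17. 178.  40.  11.] [544.  21.]
scene handpiece 0.59 [378. 344.  46. 201.  82.] [384. 342.]
scene jar 0.8 [ 701. -140.   65.  103.   62.] [ 703. -140.]
scene jar 0.75 [ 558. -310.  205.  112.    6.] [ 565. -310.]
scene bowl 0.95 [704. 158. 106. 127.  48.] [704. 157.]
scene spatula 0.66 [335. 162.  69. 169.  70.] [321. 167.]
scene strap 0.78 [556. 349.  24. 175.  33.] [559. 345.]
side mat 0.96 [ 530. -305.  213.  116.    4.] [ 525. -307.]
side mat 0.82 [ 601. -502.   86.  163.   80.] [ 597. -503.]
side mat 0.6 [ 369. -500.   86.  162.   88.] [ 366. -501.]
side case 0.81 [559.  14. 249.  95.  10.] [550.   8.]
side vblock 0.96 [607. 385. 453. 125.  76.] [590. 307.]
side handpiece 0.74 [ 340. -145.   42.  189.   89.] [ 342. -145.]
side handpiece 0.68 [559.  18. 160.  44.  11.] [555.  22.]
side handpiece 0.62 [367. 335.  60. 181.  81.] [367. 335.]
side jar 0.56 [ 701. -139.  142.   61.   48.] [ 699. -142.]
side jar 0.26 [547.   4. 144.  39.  10.] [550.   7.]
side bowl 0.64 [727. 157. 173. 110.  57.] [727. 161.]
side spatula 0.81 [330. 159.  67. 163.  69.] [320. 166.]
```

Call:
carry_out --deltas '[{"dp": [-200,-50,-95],"roll": -7,"gripper": 1},{"dp": [-407,-103,-95],"roll": -14,"gripper": 1},{"dp": [-407,-103,-95],"roll": -21,"gripper": 1},{"dp": [-407,-103,-95],"roll": -28,"gripper": 1},{"dp": [-407,-103,-95],"roll": -30,"gripper": 1},{"dp": [-407,-103,-95],"roll": -30,"gripper": 1},{"dp": [-407,-103,-95],"roll": -30,"gripper": 1},{"dp": [-407,-103,-95],"roll": -30,"gripper": 1},{"dp": [-407,-103,-95],"roll": -30,"gripper": 1},{"dp": [-407,-103,-95],"roll": -30,"gripper": 1},{"dp": [-407,-103,-95],"roll": -30,"gripper": 1},{"dp": [-407,-103,-95],"roll": -30,"gripper": 1}]'

```text
clock: 2.8
eef_pos: [536.2, 282.6, 300.8]
eef_rot: [-3.141, 0.001, -2.962]
wrist_force: [-0.5, -0.3, 1.0]
finger_gap: 94.3
finger_force: 0.0
```

```bash
python3 - <<'E'
from h import *
import pickle
s=read_state(); print(s['eef_pos'],s['eef_rot'],s['joints'],s['clock'])
c=cam('wrist',s); im=viewer.camera('wrist'); cv2.imwrite('pics/w1.png',im[...,::-1])
D={'c':c,'im':im}
for l,z in dict(vblock=6,strap=100).items():
    D[l]=models.cut_out('wrist',l)
    for d in D[l]:
        P=back(c,pts(d['region']),z)[:,:2].astype(np.float32); print(l,d['p'],d['box'],P.mean(0),cv2.minAreaRect(P))
pickle.dump(D,open('w1.pkl','wb'))
E
```

```text
[536.21058335 282.5702006  300.77355524] [-3.14115440e+00  9.83147853e-04 -2.96211407e+00] [ 4.24869957e-01  3.80506951e-01  1.19643935e+00 -6.63978362e-04
  1.56379912e+00 -1.32540038e+00] 2.8
vblock 0.81 [222.8, 177.1, 364.3, 244.2] [584.0862  290.84592] ((577.0498046875, 306.8389892578125), (94.89620208740234, 188.81497192382812), 12.916448593139648)
vblock 0.35 [26.0, 63.0, 111.8, 239.8] [553.3915    12.374282] ((559.9113159179688, 9.99660873413086), (226.14559936523438, 72.84780883789062), 10.470393180847168)
strap 0.58 [295.9, 195.9, 363.5, 241.0] [561.9292 341.2725] ((562.3296508789062, 339.29388427734375), (82.52705383300781, 32.39256286621094), 79.35772705078125)
```

View pics/w1.png

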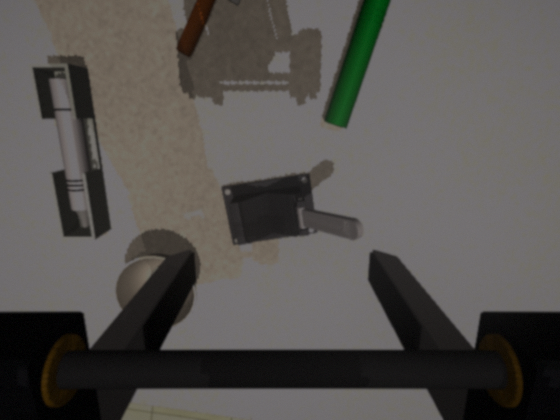

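The wrist picture shows the V-block's base plate with corners near (222,187), (308,173), (318,233) and (236,243), and the strap tip near (355,232). The case is at left with the nose end down, near (82,215), so the handpiece's +x points roughly along world +x.

Call:
carry_out --deltas '[{"dp": [49,-266,80],"roll": 0,"gripper": 1},{"dp": [49,-266,80],"roll": 0,"gripper": 1},{"dp": [49,-266,80],"roll": 0,"gripper": 1},{"dp": [49,-266,80],"roll": 0,"gripper": 1},{"dp": [49,-266,80],"roll": 0,"gripper": 1},{"dp": [49,-266,80],"roll": 0,"gripper": 1},{"dp": [49,-266,80],"roll": 0,"gripper": 1},{"dp": [49,-266,80],"roll": 0,"gripper": 1},{"dp": [49,-266,80],"roll": 0,"gripper": 1},{"dp": [49,-266,80],"roll": 0,"gripper": 1}]'

```text
clock: 3.78
eef_pos: [533.0, 16.5, 220.8]
eef_rot: [3.141, 0.001, -2.957]
wrist_force: [0.8, -0.7, -0.5]
finger_gap: 94.1
finger_force: 0.0
```

```bash
python3 - <<'E'
from h import *
import pickle
s=read_state(); print(s['eef_pos'],s['eef_rot'],s['joints'],s['clock'])
c=cam('wrist',s); im=viewer.camera('wrist'); cv2.imwrite('pics/w2.png',im[...,::-1])
D={'c':c,'im':im}
for l,z in dict(case=44,handpiece=19).items():
    D[l]=models.cut_out('wrist',l)
    for d in D[l]:
        P=back(c,pts(d['region']),z)[:,:2].astype(np.float32); print(l,d['p'],d['box'],P.mean(0),cv2.minAreaRect(P))
pickle.dump(D,open('w2.pkl','wb'))
# V-block corners in w1
D=pickle.load(open('w1.pkl','rb'))
cv2.imwrite('pics/w1c.png',cv2.resize(D['im'][155:265,200:380,::-1],None,fx=4.4,fy=4.4,interpolation=cv2.INTER_CUBIC)*2)
E
```

```text
[532.98672147  16.54457138 220.83560788] [ 3.14145046e+00  5.46329375e-04 -2.95671566e+00] [-3.77912213e-02  2.50315423e-01  1.54782270e+00  2.66209193e-04
  1.34295310e+00 -1.79352465e+00] 3.7833
case 0.7 [254.7, 111.0, 301.6, 307.7] [553.29364   18.872019] ((554.3839111328125, 19.058481216430664), (208.872802734375, 43.84446716308594), 10.606278419494629)
handpiece 0.72 [132.4, 0.5, 168.1, 63.3] [ 400.89795 -135.32909] ((400.78643798828125, -135.184814453125), (55.85002136230469, 31.667369842529297), 1.5542951822280884)
handpiece 0.67 [265.2, 124.1, 295.8, 291.4] [545.6172    17.540258] ((555.8436279296875, 19.925174713134766), (184.93309020996094, 30.3972225189209), 10.725109100341797)
```

View pics/w2.png

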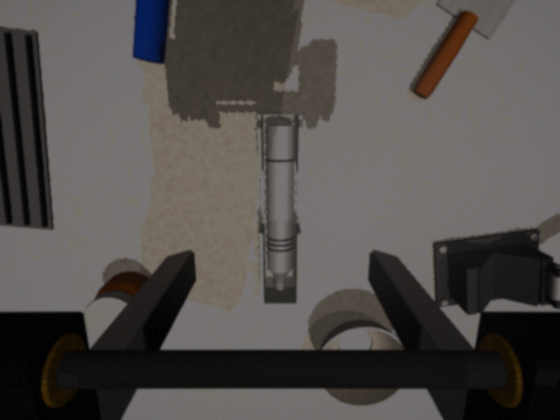

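View pics/w1c.png

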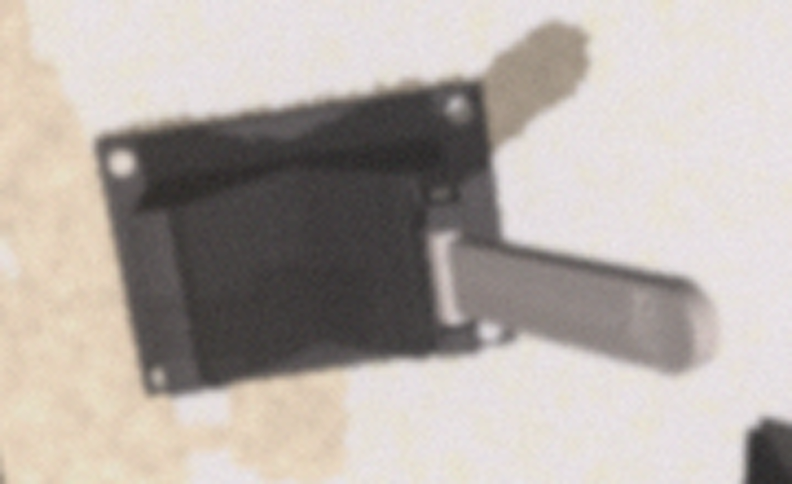

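Image w2 shows the case near (278,210), the handpiece's tail at the top and its nose at the bottom near (280,285). The crop w1c shows the V-block plate corners clearly, with the strap leaning to the right. The handpiece centre comes out at about (543.5, 17.6) with yaw 10.7°, so I'm going in to grasp.

Call:
carry_out --deltas '[{"dp": [-10.5,-0.8,40],"roll": 0,"gripper": 1},{"dp": [-10.5,-0.8,80],"roll": 0,"gripper": 1},{"dp": [-10.5,-0.8,120],"roll": 0,"gripper": 1},{"dp": [-10.5,-0.8,155],"roll": 0,"gripper": 1},{"dp": [-10.5,-0.8,185],"roll": 0,"gripper": 1},{"dp": [-10.5,-0.8,202],"roll": 0,"gripper": 1},{"dp": [-10.5,-0.8,208],"roll": 0,"gripper": 1},{"dp": [-10.5,-0.8,211],"roll": 0,"gripper": 1},{"dp": [-10.5,-0.8,211],"roll": 0,"gripper": 1},{"dp": [-10.5,-0.8,211],"roll": 0,"gripper": 1}]'

```text
clock: 4.77
eef_pos: [544.4, 16.7, 10.8]
eef_rot: [-3.141, 0.002, -2.957]
wrist_force: [1.0, -0.6, 0.2]
finger_gap: 93.6
finger_force: 0.0
```

```bash
python3 - <<'E'
from h import *
import pickle
s=read_state(); print(s['eef_pos'],s['eef_rot'],s['joints'],s['wrist_force'])
D=pickle.load(open('w1.pkl','rb'))
P=back(D['c'],np.array([[222.3,186.1],[310,173.2],[317.5,232.3],[233.6,244.8]]),6)[:,:2]
print(P,P.mean(0)); 
for i in range(4): d=P[(i+1)%4]-P[i]; print(np.linalg.norm(d),np.degrees(np.arctan2(d[1],d[0])))
E
```

```text
[544.43910295  16.70355076  10.8147346 ] [-3.14111366e+00  2.02473744e-03 -2.95732893e+00] [-3.65616407e-02  5.28489661e-01  1.70047112e+00 -3.02206034e-05
  9.10551388e-01 -1.79160269e+00] [ 0.96798137 -0.63814869  0.20225135]
[[562.85718144 207.28149499]
 [524.78764122 319.59653231]
 [603.9899824  346.39434995]
 [643.12602872 234.15778812]] [583.69020845 276.85754134]
118.59155745722008 108.72425328284363
83.61300065319026 18.693057620773438
118.86410699972174 -70.77672017082446
84.64882146268354 -161.48798867399347
```

Call:
carry_out --newtons 25 --deltas '[{"dp": [0,0,0],"roll": 0,"gripper": -1},{"dp": [0,0,0],"roll": 0,"gripper": -1},{"dp": [0,0,0],"roll": 0,"gripper": -1},{"dp": [0,0,0],"roll": 0,"gripper": -1},{"dp": [0,0,0],"roll": 0,"gripper": -1},{"dp": [0,0,0],"roll": 0,"gripper": -1},{"dp": [0,0,0],"roll": 0,"gripper": -1},{"dp": [0,0,0],"roll": 0,"gripper": -1}]'

```text
clock: 5.43
eef_pos: [543.6, 16.4, 9.4]
eef_rot: [3.142, -0.0, -2.958]
wrist_force: [0.9, -0.3, 0.8]
finger_gap: 44.2
finger_force: 0.0
```

Call:
carry_out --newtons 25 --deltas '[{"dp": [0,0,0],"roll": 0,"gripper": -1},{"dp": [0,0,0],"roll": 0,"gripper": -1},{"dp": [0,0,0],"roll": 0,"gripper": -1},{"dp": [0,0,0],"roll": 0,"gripper": -1},{"dp": [0,0,0],"roll": 0,"gripper": -1},{"dp": [0,0,0],"roll": 0,"gripper": -1},{"dp": [0,0,0],"roll": 0,"gripper": -1}]'

```text
clock: 6.02
eef_pos: [543.6, 16.5, 9.4]
eef_rot: [3.142, -0.0, -2.958]
wrist_force: [-0.4, -0.0, 0.8]
finger_gap: 29.3
finger_force: 25.0
```

Call:
carry_out --deltas '[{"dp": [0,0,-5],"roll": 0,"gripper": -1},{"dp": [0,0,-15],"roll": 0,"gripper": -1},{"dp": [0,0,-35],"roll": 0,"gripper": -1},{"dp": [0,0,-60],"roll": 0,"gripper": -1},{"dp": [0,0,-90],"roll": 0,"gripper": -1},{"dp": [0,0,-120],"roll": 0,"gripper": -1},{"dp": [0,0,-145],"roll": 0,"gripper": -1},{"dp": [0,0,-150],"roll": 0,"gripper": -1},{"dp": [0,0,-150],"roll": 0,"gripper": -1}]'

```text
clock: 6.77
eef_pos: [544.2, 16.4, 161.3]
eef_rot: [-3.141, 0.003, -2.958]
wrist_force: [0.5, -0.8, -1.7]
finger_gap: 29.6
finger_force: 25.0
```

```bash
python3 - <<'E'
from h import *
s=read_state(); print(s['eef_pos'],s['eef_rot'],s['finger_gap'],s['finger_force'],s['moment'],s['wrist_force'])
c=cam('wrist',s); im=viewer.camera('wrist'); cv2.imwrite('pics/w3.png',im[...,::-1])
for l,z in dict(mat=5,handpiece=s['eef_pos'][2]+10).items():
    for d in models.cut_out('wrist',l):
        P=back(c,pts(d['region']),z)[:,:2].astype(np.float32); print(l,d['p'],d['box'],P.mean(0),cv2.minAreaRect(P))
E
```

```text
[544.20621594  16.43075651 161.28346703] [-3.14085262  0.00333616 -2.95778198] 29.61586515607623 24.999613165855408 [ 0.05389093 -0.03212313 -0.01755178] [ 0.52174424 -0.75722869 -1.74285006]
mat 0.93 [0.0, 84.6, 17.8, 237.8] [ 577.95807 -241.3337 ] ((558.8031616210938, -238.06912231445312), (16.126523971557617, 142.69602966308594), 88.5082778930664)
handpiece 0.92 [102.3, 2.8, 142.8, 40.0] [439.66672 -69.49822] ((439.65576171875, -69.89795684814453), (15.198192596435547, 16.770893096923828), 4.300003528594971)
handpiece 0.84 [250.7, 113.4, 315.8, 420.0] [530.3053    14.231563] ((549.2527465820312, 17.76212501525879), (170.2904052734375, 30.1561279296875), 10.50615406036377)
```

View pics/w3.png

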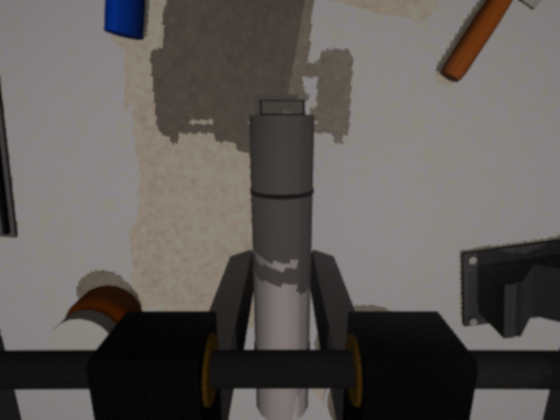

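The picture shows the handpiece held, with the tail edge at row 113 and centred between the fingers. I'm moving it over the mat.

Call:
carry_out --deltas '[{"dp": [10,-35,0],"roll": 2,"gripper": -1},{"dp": [20,-72,0],"roll": 4,"gripper": -1},{"dp": [31,-108,0],"roll": 6,"gripper": -1},{"dp": [41,-145,0],"roll": 6,"gripper": -1},{"dp": [52,-183,0],"roll": 6,"gripper": -1},{"dp": [62,-218,0],"roll": 6,"gripper": -1},{"dp": [72,-253,0],"roll": 6,"gripper": -1},{"dp": [81,-285,0],"roll": 6,"gripper": -1},{"dp": [86,-302,0],"roll": 6,"gripper": -1},{"dp": [88,-309,0],"roll": 6,"gripper": -1},{"dp": [88,-309,0],"roll": 6,"gripper": -1},{"dp": [88,-309,0],"roll": 6,"gripper": -1}]'

```text
clock: 7.92
eef_pos: [513.5, -302.5, 158.4]
eef_rot: [3.14, -0.001, -3.062]
wrist_force: [0.9, -0.2, -1.3]
finger_gap: 29.5
finger_force: 25.0
```

```bash
python3 - <<'E'
from h import *
s=read_state(); print(s['eef_pos'],s['eef_rot'],s['finger_gap'],s['finger_force'],s['joints'])
c=cam('wrist',s); im=viewer.camera('wrist'); cv2.imwrite('pics/w4.png',im[...,::-1])
for l,z in dict(mat=6).items():
    for d in models.cut_out('wrist',l):
        P=back(c,pts(d['region']),z)[:,:2].astype(np.float32); print(l,d['p'],d['box'],P.mean(0),cv2.minAreaRect(P))
E
```

```text
[ 513.46211586 -302.48266923  158.41097553] [ 3.14027418e+00 -1.24284878e-03 -3.06241155e+00] 29.525457537262383 24.99941647052765 [-5.93940555e-01  4.42436769e-01  1.43846717e+00  2.68731827e-04
  1.26248246e+00 -2.24399894e+00]
mat 0.97 [11.2, 0.0, 117.4, 118.9] [ 401.70715 -493.69815] ((402.0632019042969, -494.324951171875), (86.9347152709961, 94.24484252929688), 89.93948364257812)
mat 0.84 [218.0, 107.7, 342.3, 312.6] [ 489.82834 -304.31473] ((529.4601440429688, -300.8039855957031), (206.74461364746094, 111.39552307128906), 4.52717399597168)
```

View pics/w4.png

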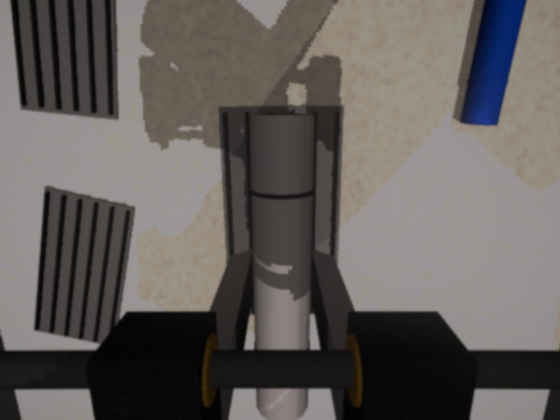

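Image w4 shows the mat's -x end at row 107, running from column 220 to 343, centred under and parallel to the handpiece. I'm lowering it.

Call:
carry_out --deltas '[{"dp": [-9.5,0,30],"roll": 0,"gripper": -1},{"dp": [-9.5,0,65],"roll": 0,"gripper": -1},{"dp": [-9.5,0,95],"roll": 0,"gripper": -1},{"dp": [-9.5,0,118],"roll": 0,"gripper": -1},{"dp": [-9.5,0,132],"roll": 0,"gripper": -1},{"dp": [-9.5,0,139],"roll": 0,"gripper": -1},{"dp": [-9.5,0,143],"roll": 0,"gripper": -1},{"dp": [-9.5,0,144],"roll": 0,"gripper": -1},{"dp": [-9.5,0,145],"roll": 0,"gripper": -1},{"dp": [-9.5,0,145],"roll": 0,"gripper": -1}]'

```text
clock: 8.85
eef_pos: [523.5, -302.8, 15.4]
eef_rot: [-3.141, 0.001, -3.062]
wrist_force: [0.3, -0.7, -2.1]
finger_gap: 29.6
finger_force: 25.0
```

Call:
carry_out --deltas '[{"dp": [0,1,1],"roll": 0,"gripper": -1},{"dp": [0,1,2],"roll": 0,"gripper": -1},{"dp": [0,1,2.5],"roll": 0,"gripper": -1},{"dp": [0,1,2.5],"roll": 0,"gripper": -1}]'

```text
clock: 9.18
eef_pos: [523.1, -301.8, 12.2]
eef_rot: [-3.141, 0.0, -3.062]
wrist_force: [-0.6, 0.5, 0.1]
finger_gap: 29.5
finger_force: 25.0
```

Call:
carry_out --deltas '[{"dp": [0,0,0.5],"roll": 0,"gripper": -1},{"dp": [0,0,0.8],"roll": 0,"gripper": -1},{"dp": [0,0,0.8],"roll": 0,"gripper": -1}]'

```text
clock: 9.43
eef_pos: [523.1, -301.9, 12.0]
eef_rot: [-3.141, 0.0, -3.062]
wrist_force: [-2.6, 2.2, 6.9]
finger_gap: 29.2
finger_force: 25.0
```

Call:
carry_out --deltas '[{"dp": [0,0,-0.5],"roll": 0,"gripper": -0.2},{"dp": [0,0,-0.5],"roll": 0,"gripper": 0},{"dp": [0,0,-0.5],"roll": 0,"gripper": 0.3},{"dp": [0,0,-0.5],"roll": 0,"gripper": 0.3},{"dp": [0,0,-0.5],"roll": 0,"gripper": 0.3},{"dp": [0,0,-0.5],"roll": 0,"gripper": 0.3},{"dp": [0,0,-0.5],"roll": 0,"gripper": 0.3},{"dp": [0,0,-35],"roll": 0,"gripper": 0.3},{"dp": [0,0,-70],"roll": 0,"gripper": 0.3},{"dp": [0,0,-110],"roll": 0,"gripper": 0.3},{"dp": [0,0,-150],"roll": 0,"gripper": 0.3},{"dp": [0,0,-150],"roll": 0,"gripper": 0.3}]'

```text
clock: 10.43
eef_pos: [525.3, -303.2, 169.6]
eef_rot: [-3.134, 0.009, -3.062]
wrist_force: [1.1, -0.7, 0.6]
finger_gap: 61.0
finger_force: 0.0
```

```bash
python3 - <<'E'
from h import *
s=read_state(); print(s['clock'],s['eef_pos'],s['eef_rot'],s['finger_gap'],s['joints'])
c=cam('wrist',s); im=viewer.camera('wrist'); cv2.imwrite('pics/w5.png',im[...,::-1])
for l,z in dict(handpiece=22,mat=6).items():
    for d in models.cut_out('wrist',l):
        P=back(c,pts(d['region']),z)[:,:2].astype(np.float32); print(l,d['p'],d['box'],P.mean(0),cv2.minAreaRect(P))
E
```

```text
10.4333 [ 525.29403229 -303.17248029  169.61279388] [-3.13431643  0.00921089 -3.06238581] 60.99182114108468 [-5.83800325e-01  4.47637593e-01  1.40411175e+00 -6.86055730e-05
  1.27810543e+00 -2.23375058e+00]
handpiece 0.92 [267.8, 109.7, 300.8, 303.3] [ 525.28723 -301.1509 ] ((536.868896484375, -300.2421875), (186.49566650390625, 30.658153533935547), 4.81451940536499)
handpiece 0.81 [456.8, 1.6, 524.1, 111.1] [ 385.2644  -141.08197] ((386.8995666503906, -141.11134338378906), (84.13134765625, 33.596778869628906), 0.2447652667760849)
mat 0.75 [22.1, 0.0, 121.9, 102.9] [ 407.1604  -493.81238] ((406.79058837890625, -494.46807861328125), (85.53341674804688, 83.48130798339844), 89.1762924194336)
mat 0.75 [266.0, 108.4, 299.8, 302.6] [ 528.25006 -300.66675] ((540.994384765625, -299.77557373046875), (196.54676818847656, 32.01053237915039), 4.960877895355225)
mat 0.63 [220.4, 89.9, 344.4, 295.9] [ 519.98   -301.5282] ((529.9398803710938, -300.8359375), (208.87745666503906, 112.19842529296875), 5.0461931228637695)
mat 0.6 [45.1, 166.6, 143.9, 313.2] [ 590.5342 -494.8926] ((599.9365844726562, -495.05108642578125), (86.41397857666016, 158.27516174316406), 80.61466217041016)
```

View pics/w5.png

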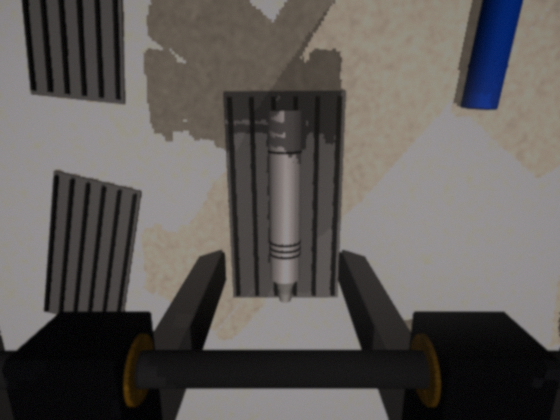

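Image w5 shows the handpiece lying straight on the middle ribs of the large mat, tail at row 110 and nose at row 300. I'm regrasping near the nose end, +64 mm along its axis.

Call:
carry_out --newtons 60 --deltas '[{"dp": [-20,0,10],"roll": 0,"gripper": 0.3},{"dp": [-45,0,40],"roll": 0,"gripper": 0.3},{"dp": [-60,0,75],"roll": 0,"gripper": 0.3},{"dp": [-64,0,105],"roll": 0,"gripper": 0.3},{"dp": [-64,0,128],"roll": 0,"gripper": 0.3},{"dp": [-64,0,140],"roll": 0,"gripper": 0.3},{"dp": [-64,0,144],"roll": 0,"gripper": 0.3},{"dp": [-64,0,144],"roll": 0,"gripper": 0.3},{"dp": [-64,0,144],"roll": 0,"gripper": 0.3}]'

```text
clock: 11.33
eef_pos: [587.1, -297.0, 18.3]
eef_rot: [-3.141, 0.001, -3.063]
wrist_force: [-0.1, -1.2, -0.0]
finger_gap: 61.2
finger_force: 0.0
```

Call:
carry_out --newtons 60 --deltas '[{"dp": [0,0,3],"roll": 0,"gripper": 0.3},{"dp": [0,0,5.5],"roll": 0,"gripper": 0.3},{"dp": [0,0,5.5],"roll": 0,"gripper": -1},{"dp": [0,0,5.5],"roll": 0,"gripper": -1},{"dp": [0,0,5.5],"roll": 0,"gripper": -1},{"dp": [0,0,5.5],"roll": 0,"gripper": -1},{"dp": [0,0,5.5],"roll": 0,"gripper": -1},{"dp": [0,0,5.5],"roll": 0,"gripper": -1},{"dp": [0,0,5.5],"roll": 0,"gripper": -1},{"dp": [0,0,5.5],"roll": 0,"gripper": -1}]'

```text
clock: 12.17
eef_pos: [586.8, -296.5, 11.8]
eef_rot: [3.141, 0.0, -3.062]
wrist_force: [-1.0, 2.7, 1.0]
finger_gap: 28.8
finger_force: 60.0
```

Call:
carry_out --deltas '[{"dp": [0,0,-4],"roll": 0,"gripper": -1},{"dp": [0,0,-12],"roll": 0,"gripper": -1},{"dp": [0,0,-25],"roll": 0,"gripper": -1},{"dp": [0,0,-45],"roll": 0,"gripper": -1},{"dp": [0,0,-70],"roll": 0,"gripper": -1},{"dp": [0,0,-95],"roll": 0,"gripper": -1},{"dp": [0,0,-118],"roll": 0,"gripper": -1},{"dp": [0,0,-132],"roll": 0,"gripper": -1},{"dp": [0,0,-138],"roll": 0,"gripper": -1},{"dp": [0,0,-140],"roll": 0,"gripper": -1},{"dp": [0,0,-140],"roll": 0,"gripper": -1}]'

```text
clock: 13.08
eef_pos: [586.7, -296.6, 151.8]
eef_rot: [-3.141, 0.0, -3.063]
wrist_force: [-0.4, -0.4, -1.5]
finger_gap: 28.5
finger_force: 60.0
```

```bash
python3 - <<'E'
from h import *
s=read_state(); print(s['clock'],s['eef_pos'],s['eef_rot'],s['finger_gap'],s['joints'])
R=Rn.from_euler('xyz',s['eef_rot']).as_matrix()
for n in ['side','wrist']:
    c=cam(n,s); im=viewer.camera(n); cv2.imwrite(f'pics/{n}6.png',im[...,::-1])
    for d in models.cut_out(n,'handpiece'): 
        P=back(c,pts(d['region']),s['eef_pos'][2]+10)[:,:2]; r=cv2.minAreaRect(P.astype(np.float32))
        print(n,d['p'],d['box'],r)
        if n=='side' and 280<d['box'][0]<480: print(cv2.minAreaRect(pts(d['region']).astype(np.float32)))
    print('pred tail,nose untilted',proj(c,s['eef_pos']+np.array([[x,0,-10] for x in (144,-16,-41)])@R.T))
E
```

```text
13.0833 [ 586.67955305 -296.63154653  151.79993244] [-3.14147893e+00  1.00362850e-04 -3.06252462e+00] 28.505342132862747 [-5.23813171e-01  5.83587017e-01  1.24291701e+00 -3.80065833e-05
  1.31494147e+00 -2.17366791e+00]
side 0.88 [184.3, 244.0, 259.5, 283.9] ((282.3564453125, -284.07965087890625), (151.18698120117188, 34.7230224609375), 0.5368523597717285)
side 0.79 [131.0, 163.6, 190.0, 184.4] ((304.8838195800781, 91.03668212890625), (49.98622512817383, 141.9363250732422), 80.62872314453125)
side 0.62 [296.8, 201.2, 358.3, 241.8] ((524.2778930664062, -303.880126953125), (182.20965576171875, 43.39706039428711), 6.667402267456055)
((327.8367919921875, 223.77249145507812), (16.47815704345703, 67.18016815185547), 59.534454345703125)
pred tail,nose untilted [[300.11824701 237.79038182]
 [355.32720276 206.98379109]
 [362.97292569 202.69832114]]
wrist 0.97 [474.5, 1.2, 525.5, 32.4] ((460.7235412597656, -214.28570556640625), (12.38676643371582, 18.153656005859375), 4.200282573699951)
wrist 0.59 [244.5, 0.0, 315.6, 351.0] ((545.6306762695312, -299.84613037109375), (168.7797088623047, 30.122940063476562), 4.827213287353516)
pred tail,nose untilted [[280.66171126 -52.18759338]
 [280.85617315 304.19233662]
 [280.87771216 345.51414181]]
```

Call:
carry_out --deltas '[{"dp": [-2,12,0],"roll": 0,"gripper": -1},{"dp": [-6,35,0],"roll": -1,"gripper": -1},{"dp": [-12,68,0],"roll": -2,"gripper": -1},{"dp": [-18,103,0],"roll": -4,"gripper": -1},{"dp": [-24,138,0],"roll": -6,"gripper": -1},{"dp": [-31,173,0],"roll": -8,"gripper": -1},{"dp": [-37,208,0],"roll": -10,"gripper": -1},{"dp": [-43,243,0],"roll": -12,"gripper": -1},{"dp": [-49,278,0],"roll": -13,"gripper": -1},{"dp": [-56,313,0],"roll": -14,"gripper": -1},{"dp": [-62,348,0],"roll": -14.3,"gripper": -1},{"dp": [-68,380,0],"roll": -14.3,"gripper": -1}]'

```text
clock: 14.28
eef_pos: [623.9, 90.5, 151.3]
eef_rot: [3.141, -0.0, -2.812]
wrist_force: [0.9, -0.7, -1.7]
finger_gap: 28.9
finger_force: 60.0
```

Call:
carry_out --deltas '[{"dp": [-15,33,0],"roll": 0,"gripper": -1},{"dp": [-31,67,0],"roll": 0,"gripper": -1},{"dp": [-46,100,0],"roll": 0,"gripper": -1},{"dp": [-61,133,0],"roll": 0,"gripper": -1},{"dp": [-74,162,0],"roll": 0,"gripper": -1},{"dp": [-82,180,0],"roll": 0,"gripper": -1},{"dp": [-86,188,0],"roll": 0,"gripper": -1},{"dp": [-86,189,0],"roll": 0,"gripper": -1},{"dp": [-86,189,0],"roll": 0,"gripper": -1}]'

```text
clock: 15.03
eef_pos: [644.6, 293.9, 151.2]
eef_rot: [-3.141, -0.001, -2.813]
wrist_force: [-0.1, -1.5, -2.2]
finger_gap: 28.8
finger_force: 60.0
```

```bash
python3 - <<'E'
from h import *
s=read_state(); print(s['clock'],s['eef_pos'],s['eef_rot'],s['finger_gap'],s['joints'])
c=cam('wrist',s); im=viewer.camera('wrist')
C=np.array([583.7,276.9]);a=np.radians(18.8);U=np.array([np.cos(a),np.sin(a)]);V=np.array([-U[1],U[0]])
def w(x,y,z): return np.append(C+x*U+y*V,z)
o=np.clip(im[...,::-1].astype(int)*2,0,255).astype(np.uint8).copy()
for q,z,col in [([(-42,-60),(42,-60),(42,60),(-42,60)],6,(0,0,255)),([(-28,-45),(28,-45),(28,45),(-28,45)],50,(0,255,0)),([(-28,-30),(28,-30)],50,(255,0,0)),([(-28,30),(28,30)],50,(255,0,0))]:
    cv2.polylines(o,[proj(c,[w(*p,z) for p in q]).round().astype(np.int32)],True,col,1)
cv2.imwrite('pics/w7.png',o)
for d in models.cut_out('wrist','handpiece'):
    P=back(c,pts(d['region']),s['eef_pos'][2]+10)[:,:2]; print(d['p'],d['box'],cv2.minAreaRect(P.astype(np.float32)))
E
```

```text
15.0333 [644.60857739 293.88345553 151.19512433] [-3.14132337e+00 -7.23180979e-04 -2.81266100e+00] 28.828500695888728 [ 3.76161788e-01  7.06096577e-01  1.04883427e+00 -2.38846515e-04
  1.38739690e+00 -1.52352264e+00]
0.91 [245.7, 0.0, 315.5, 350.0] ((605.6231689453125, 281.0686950683594), (168.72914123535156, 30.38881492614746), 18.86932373046875)
0.7 [395.6, 2.9, 437.2, 13.9] ((510.30255126953125, 306.87860107421875), (4.8220086097717285, 16.664043426513672), 18.656360626220703)
```

View pics/w7.png

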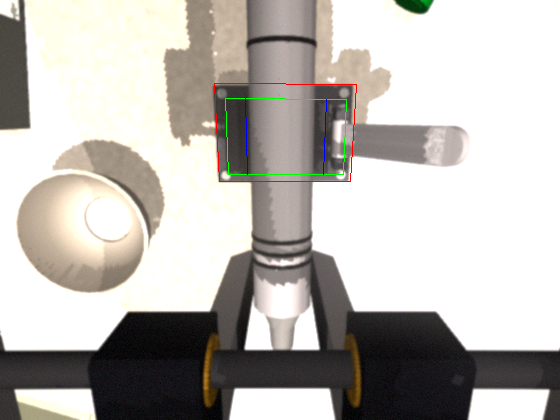

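Image w7 shows the handpiece above the V-block, and the overlay of the measured block pose matches the plate (217–355, 84–181). The strap is clear on the right, with its tip near (460,145). It needs a 3.5 mm shift towards the block's +y before lowering.

Call:
carry_out --deltas '[{"dp": [0,3.5,20],"roll": 0,"gripper": -1},{"dp": [0,3.5,45],"roll": 0,"gripper": -1},{"dp": [0,3.5,70],"roll": 0,"gripper": -1},{"dp": [0,3.5,90],"roll": 0,"gripper": -1},{"dp": [0,3.5,104],"roll": 0,"gripper": -1},{"dp": [0,3.5,111],"roll": 0,"gripper": -1},{"dp": [0,3.5,114],"roll": 0,"gripper": -1},{"dp": [0,3.5,115],"roll": 0,"gripper": -1},{"dp": [0,3.5,115],"roll": 0,"gripper": -1}]'

```text
clock: 15.88
eef_pos: [644.4, 297.5, 37.8]
eef_rot: [3.142, 0.002, -2.813]
wrist_force: [0.4, -0.0, -1.4]
finger_gap: 29.0
finger_force: 60.0
```

Call:
carry_out --deltas '[{"dp": [0,0,2],"roll": 0,"gripper": -1},{"dp": [0,0,4],"roll": 0,"gripper": -1},{"dp": [0,0,5],"roll": 0,"gripper": -1},{"dp": [0,0,5],"roll": 0,"gripper": -1},{"dp": [0,0,5],"roll": 0,"gripper": -1}]'

```text
clock: 16.3
eef_pos: [644.4, 297.5, 32.7]
eef_rot: [-3.141, 0.002, -2.813]
wrist_force: [1.0, -2.2, 5.5]
finger_gap: 29.1
finger_force: 60.0
```

Call:
carry_out --deltas '[{"dp": [0,0,0.7],"roll": 0,"gripper": -1},{"dp": [0,0,1.3],"roll": 0,"gripper": -1},{"dp": [0,0,1.3],"roll": 0,"gripper": -1}]'

```text
clock: 16.55
eef_pos: [644.6, 297.6, 31.8]
eef_rot: [-3.141, 0.002, -2.813]
wrist_force: [0.9, -1.2, 9.0]
finger_gap: 28.7
finger_force: 60.0
```

Call:
carry_out --newtons 20 --deltas '[{"dp": [0,0,0.5],"roll": 0,"gripper": -1},{"dp": [0,0,1.0],"roll": 0,"gripper": -1},{"dp": [0,0,1.0],"roll": 0,"gripper": -1}]'

```text
clock: 16.8
eef_pos: [644.5, 297.4, 29.9]
eef_rot: [-3.141, 0.002, -2.813]
wrist_force: [4.2, -2.1, 5.0]
finger_gap: 29.4
finger_force: 20.0
```

Call:
carry_out --newtons 3 --deltas '[{"dp": [0,0,0],"roll": 0,"gripper": -1},{"dp": [0,0,0],"roll": 0,"gripper": -1},{"dp": [0,0,0],"roll": 0,"gripper": -0.3},{"dp": [0,0,0],"roll": 0,"gripper": -0.2},{"dp": [0,0,0],"roll": 0,"gripper": 0},{"dp": [0,0,0],"roll": 0,"gripper": 0},{"dp": [0,0,0],"roll": 0,"gripper": 0},{"dp": [0,0,0],"roll": 0,"gripper": 0}]'

```text
clock: 17.47
eef_pos: [643.6, 297.6, 29.2]
eef_rot: [3.142, -0.0, -2.813]
wrist_force: [-0.5, 0.2, 0.6]
finger_gap: 47.0
finger_force: 0.0
```

```bash
python3 - <<'E'
from h import *
s=read_state(); print(s['clock'],s['eef_pos'],s['finger_gap'],s['wrist_force'])
for n in ['side','wrist']:
    c=cam(n,s); im=viewer.camera(n)
    for d in models.cut_out(n,'handpiece'):
        P=back(c,pts(d['region']),41)[:,:2]; print(n,d['p'],d['box'],cv2.minAreaRect(P.astype(np.float32)))
E
```

```text
17.4667 [643.61493392 297.59071813  29.19990109] 47.04487583443267 [-0.50331371  0.22629343  0.64815843]
side 0.75 [210.6, 147.4, 242.3, 165.9] ((579.1918334960938, 268.0688781738281), (163.0151824951172, 41.011661529541016), 18.07940101623535)
side 0.71 [185.2, 246.4, 258.5, 285.2] ((332.62310791015625, -165.1278839111328), (44.12510681152344, 183.21426391601562), 89.9839859008789)
side 0.56 [129.7, 162.1, 191.2, 184.6] ((356.5240478515625, 297.8712158203125), (59.77968215942383, 176.97250366210938), 80.46827697753906)
wrist 0.86 [239.3, 0.3, 313.0, 350.2] ((605.119384765625, 282.08868408203125), (166.92051696777344, 30.969575881958008), 18.86040687561035)
```

Call:
carry_out --deltas '[{"dp": [0,0,-10],"roll": 0,"gripper": 0},{"dp": [0,0,-40],"roll": 0,"gripper": 0},{"dp": [0,0,-80],"roll": 0,"gripper": 0},{"dp": [0,0,-120],"roll": 0,"gripper": -0.5},{"dp": [0,0,-150],"roll": 0,"gripper": -1},{"dp": [0,0,-170],"roll": 0,"gripper": -1},{"dp": [0,0,-180],"roll": 0,"gripper": -1},{"dp": [0,0,-180],"roll": 0,"gripper": -1},{"dp": [0,0,-180],"roll": 0,"gripper": -1}]'

```text
clock: 18.42
eef_pos: [643.6, 297.4, 208.5]
eef_rot: [-3.142, -0.001, -2.813]
wrist_force: [0.4, 0.8, -0.5]
finger_gap: 10.9
finger_force: 0.0
```

```bash
cat > v.py <<'E'
from h import *
C=np.array([583.7,276.9]);a=np.radians(18.8);U=np.array([np.cos(a),np.sin(a)]);V=np.array([-U[1],U[0]])
def w(x,y,z): return np.append(C+x*U+y*V,z)
def strap(t): # outline of the strap's mid-plane
    th=np.linspace(-np.pi/2,np.pi/2,9)
    q=[(-11,0)]+[(11*np.sin(k),85+11*np.cos(k)) for k in th]+[(11,0)]
    return [w(x,42-r*np.cos(t),60+r*np.sin(t)) for x,r in q]
E
python3 - <<'E'
from v import *
s=read_state(); print(s['clock'],s['eef_pos'],s['eef_rot'],s['finger_gap'],s['joints'])
o=None
for n in ['wrist','side','scene']:
    c=cam(n,s); im=viewer.camera(n)
    for d in models.cut_out(n,'handpiece'):
        P=back(c,pts(d['region']),41)[:,:2]; r=cv2.minAreaRect(P.astype(np.float32)); 
        if np.hypot(*(np.array(r[0])-C))<60: print(n,d['p'],d['box'],r)
    for d in models.cut_out(n,'strap')[:1]:
        best=[]
        for t in np.arange(0,2.35,.02):
            m=np.zeros((420,560),np.uint8); cv2.fillPoly(m,[proj(c,strap(t)).round().astype(np.int32)],1)
            R=d['region']; best.append(((m.astype(bool)&R).sum()/(m.astype(bool)|R).sum(),t))
        print(n,'strap',d['p'],d['box'],max(best))
    if n=='wrist':
        o=np.clip(im[...,::-1].astype(int)*2,0,255).astype(np.uint8).copy()
        cv2.polylines(o,[proj(c,strap(max(best)[1])).round().astype(np.int32)],True,(0,0,255),1)
        cv2.imwrite('pics/w8.png',o)
E
```

```text
18.4167 [643.59683352 297.42198202 208.52028416] [-3.14153504e+00 -8.19260377e-04 -2.81293111e+00] 10.899855292440535 [ 3.81251295e-01  6.74554702e-01  9.69036675e-01 -1.45069427e-05
  1.49882243e+00 -1.51820555e+00]
wrist 0.72 [262.5, 36.0, 295.1, 241.8] ((595.2149047851562, 279.0066833496094), (188.7159881591797, 29.92783546447754), 19.007705688476562)
wrist strap 0.66 [316.4, 121.1, 422.2, 158.2] (np.float64(0.8630894308943089), np.float64(2.16))
side 0.85 [211.0, 142.1, 250.0, 167.4] ((590.1911010742188, 273.29913330078125), (189.1605682373047, 42.42005920410156), 19.12306785583496)
side strap 0.62 [202.0, 122.7, 223.1, 145.4] (np.float64(0.7897196261682243), np.float64(2.08))
scene 0.74 [366.7, 180.2, 420.4, 211.4] ((595.0498046875, 275.1204833984375), (190.4245147705078, 49.493743896484375), 18.144926071166992)
scene strap 0.59 [396.5, 155.6, 413.7, 188.8] (np.float64(0.8914728682170543), np.float64(2.18))
```

View pics/w8.png

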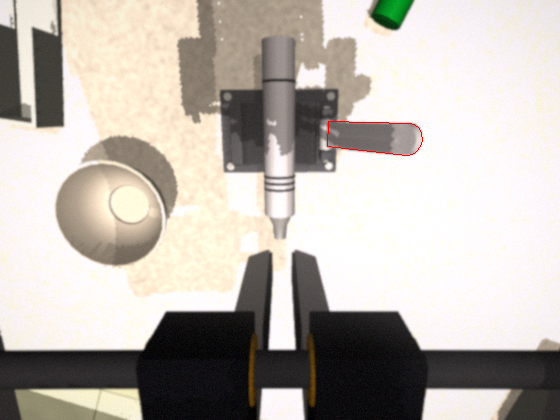

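Image w8 shows the handpiece seated in the groove with its body over the block, and the strap overlay at about 2.16 rad fitting well. Next, the closed fingers go outside the strap.

Call:
carry_out --newtons 20 --deltas '[{"dp": [15,32,0],"roll": 0,"gripper": -1},{"dp": [32,65,0],"roll": 0,"gripper": -1},{"dp": [48,98,0],"roll": 0,"gripper": -1},{"dp": [63,130,0],"roll": 0,"gripper": -1},{"dp": [63,132,0],"roll": 0,"gripper": -1},{"dp": [63,132,25],"roll": 0,"gripper": -1},{"dp": [63,132,55],"roll": 0,"gripper": -1},{"dp": [63,132,80],"roll": 0,"gripper": -1},{"dp": [63,132,90],"roll": 0,"gripper": -1},{"dp": [63,132,90],"roll": 0,"gripper": -1}]'

```text
clock: 19.7
eef_pos: [540.9, 401.3, 116.8]
eef_rot: [-3.14, -0.004, -2.813]
wrist_force: [-0.1, -0.2, -0.0]
finger_gap: 0.4
finger_force: 0.0
```

```bash
cat > q.py <<'E'
from v import *
s=read_state(); d=s['eef_pos'][:2]-C
print('clock',s['clock'],'v-frame',np.round([d@U,d@V,s['eef_pos'][2]],1),'F',np.round([s['wrist_force'][:2]@U,s['wrist_force'][:2]@V,s['wrist_force'][2]],1),s['finger_gap'])
E
python3 q.py
```

```text
clock 19.7 v-frame [ -0.4 131.6 116.8] F [-0.1 -0.2 -0. ] 0.4343379705653374
```

Call:
carry_out --deltas '[{"dp": [0,-10,0],"roll": 0,"gripper": -1},{"dp": [0,-20,0],"roll": 0,"gripper": -1},{"dp": [0,-28,0],"roll": 0,"gripper": -1},{"dp": [0,-36,0],"roll": 0,"gripper": -1},{"dp": [0,-44,-3],"roll": 0,"gripper": -1},{"dp": [0,-52,-6],"roll": 0,"gripper": -1},{"dp": [0,-60,-9],"roll": 0,"gripper": -1},{"dp": [0,-67,-12],"roll": 0,"gripper": -1},{"dp": [0,-74,-13],"roll": 0,"gripper": -1},{"dp": [0,-82,-13],"roll": 0,"gripper": -1},{"dp": [0,-92,-12],"roll": 0,"gripper": -1},{"dp": [0,-92,-12],"roll": 0,"gripper": -1}]'

```text
clock: 20.7
eef_pos: [571.8, 313.2, 131.0]
eef_rot: [-3.141, -0.0, -2.814]
wrist_force: [-0.4, -0.0, -0.6]
finger_gap: 0.6
finger_force: 0.0
```

```bash
python3 q.py; cat > st.py <<'E'
from v import *
for n in ['wrist','side','scene']:
    c=cam(n); im=viewer.camera(n)
    for d in models.cut_out(n,'strap')[:2]:
        best=[]
        for t in np.arange(-.1,2.35,.02):
            m=np.zeros((420,560),np.uint8); cv2.fillPoly(m,[proj(c,strap(t)).round().astype(np.int32)],1)
            R=d['region']; best.append(((m.astype(bool)&R).sum()/(m.astype(bool)|R).sum(),t))
        print(n,'strap',d['p'],d['box'],max(best))
E
python3 st.py
```

```text
clock 20.7 v-frame [  0.5  38.2 131. ] F [-0.4  0.1 -0.6] 0.5809490681925211
wrist strap 0.73 [232.1, 196.0, 292.0, 300.3] (np.float64(0.669215291750503), np.float64(1.2800000000000002))
side strap 0.63 [213.2, 124.5, 224.4, 148.3] (np.float64(0.6420454545454546), np.float64(1.2400000000000002))
scene strap 0.57 [393.8, 164.6, 403.1, 187.2] (np.float64(0.8481675392670157), np.float64(1.3400000000000003))
```

Call:
carry_out --deltas '[{"dp": [0,-9,4],"roll": 0,"gripper": -1},{"dp": [0,-18,10],"roll": 0,"gripper": -1},{"dp": [0,-27,16],"roll": 0,"gripper": -1},{"dp": [0,-35,23],"roll": 0,"gripper": -1},{"dp": [0,-41,31],"roll": 0,"gripper": -1},{"dp": [0,-46,40],"roll": 0,"gripper": -1},{"dp": [0,-49,46],"roll": 0,"gripper": -1},{"dp": [0,-51,53],"roll": 0,"gripper": -1},{"dp": [0,-53,58],"roll": 0,"gripper": -1},{"dp": [0,-53,58],"roll": 0,"gripper": -1},{"dp": [0,-53,58],"roll": 0,"gripper": -1}]'

```text
clock: 21.92
eef_pos: [588.3, 265.0, 73.2]
eef_rot: [-3.142, -0.0, -2.813]
wrist_force: [0.6, 0.1, 0.8]
finger_gap: 0.3
finger_force: 0.0
```

```bash
python3 q.py
```

```text
clock 21.9167 v-frame [  0.5 -12.7  73.2] F [ 0.6 -0.1  0.8] 0.28181468500362256
```

Now I press down step by step.

Call:
carry_out --deltas '[{"dp": [0,-2,3],"roll": 0,"gripper": -1},{"dp": [0,-3,6],"roll": 0,"gripper": -1},{"dp": [0,-3,8],"roll": 0,"gripper": -1},{"dp": [0,-3,8],"roll": 0,"gripper": -1},{"dp": [0,-3,8],"roll": 0,"gripper": -1}]'

```text
clock: 22.33
eef_pos: [589.3, 262.0, 65.3]
eef_rot: [-3.142, -0.0, -2.813]
wrist_force: [0.2, 0.6, -0.6]
finger_gap: 0.9
finger_force: 0.0
```

Call:
carry_out --deltas '[{"dp": [0,0,0.7],"roll": 0,"gripper": -1},{"dp": [0,0,1.4],"roll": 0,"gripper": -1},{"dp": [0,0,2],"roll": 0,"gripper": -1},{"dp": [0,0,2],"roll": 0,"gripper": -1}]'

```text
clock: 22.67
eef_pos: [589.5, 262.1, 64.2]
eef_rot: [-3.142, 0.001, -2.813]
wrist_force: [-3.1, -2.1, 7.0]
finger_gap: 0.8
finger_force: 3.4
```

Call:
carry_out --deltas '[{"dp": [0,0,0.5],"roll": 0,"gripper": -1},{"dp": [0,0,1],"roll": 0,"gripper": -1},{"dp": [0,0,1],"roll": 0,"gripper": -1}]'

```text
clock: 22.92
eef_pos: [589.6, 262.1, 64.0]
eef_rot: [-3.142, 0.001, -2.813]
wrist_force: [-6.1, -2.9, 14.2]
finger_gap: 0.6
finger_force: 6.9
```

Firm contact at z = 64 mm, so the strap is bearing. I'm backing off and checking.

Call:
carry_out --deltas '[{"dp": [0,0,-3],"roll": 0,"gripper": -1},{"dp": [0,0,-20],"roll": 0,"gripper": -1},{"dp": [0,0,-55],"roll": 0,"gripper": -1},{"dp": [-30,0,-95],"roll": 0,"gripper": -1},{"dp": [-60,0,-130],"roll": 0,"gripper": -1},{"dp": [-60,0,-145],"roll": 0,"gripper": -1},{"dp": [-60,0,-145],"roll": 0,"gripper": -1},{"dp": [-60,0,-145],"roll": 0,"gripper": -1}]'

```text
clock: 23.58
eef_pos: [646.6, 281.6, 208.0]
eef_rot: [3.142, 0.002, -2.813]
wrist_force: [0.1, -0.8, -0.1]
finger_gap: 0.4
finger_force: 0.0
```

```bash
python3 q.py; python3 st.py; python3 - <<'E'
from v import *
c=cam('wrist'); im=viewer.camera('wrist'); o=np.clip(im[...,::-1].astype(int)*2,0,255).astype(np.uint8).copy(); cv2.imwrite('pics/w9.png',o)
for d in models.cut_out('wrist','handpiece'): 
    r=cv2.minAreaRect(back(c,pts(d['region']),41)[:,:2].astype(np.float32)); print(d['p'],d['box'],r)
E
```

```text
clock 23.5833 v-frame [ 61.  -15.8 208. ] F [-0.2 -0.8 -0.1] 0.35202010856709365
wrist strap 0.87 [235.4, 109.7, 350.6, 154.4] (np.float64(0.8804170739654611), np.float64(0.12000000000000002))
side strap 0.6 [215.4, 149.1, 242.1, 155.2] (np.float64(0.7465753424657534), np.float64(1.3877787807814457e-17))
side strap 0.5 [266.3, 147.7, 301.1, 176.4] (np.float64(0.0), np.float64(2.3400000000000003))
scene strap 0.61 [381.6, 180.4, 398.2, 202.5] (np.float64(0.9005524861878453), np.float64(-0.08))
0.96 [388.8, 1.6, 436.8, 32.9] ((453.7285461425781, 332.8197021484375), (29.212295532226562, 32.03297424316406), 83.38853454589844)
0.7 [279.7, 39.0, 313.0, 245.2] ((595.4525146484375, 278.8290710449219), (188.87203979492188, 30.471899032592773), 19.659914016723633)
```

View pics/w9.png

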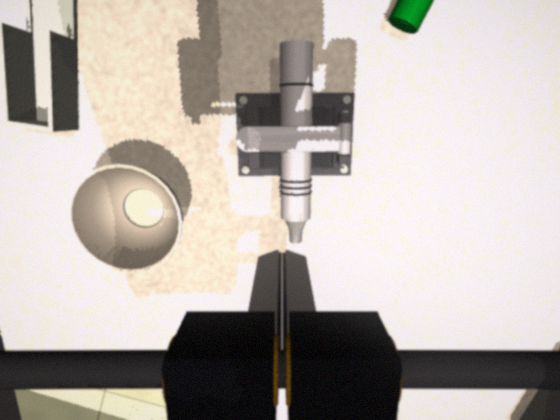

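Image w9 shows the strap lying level across the handpiece (240–350, row 137) and the handpiece seated in the block. Handing in.

```bash
python3 -c "
from cell import manip
print(manip.sign_off())"
```

```text
the job is handed in; nothing more can be done
None
```

The job is handed in at about 24 s on the clock: the handpiece went from the box to the mat, then into the V-block groove with its middle over the block, and the strap is pressed down until it bore on it (about 14 N); the jar, bowl and spatula were not touched, and the hand-in gave no verdict.

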